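# Open the roaster's exhaust slide gate by one turn of its hand wheel

### The arm

A 6-joint arm with a two-finger parallel gripper is mounted at the origin on the work surface. World frame = base frame: x ahead of the robot, y to its left, z up, the work surface at z = 0. Lengths are in mm, angles in rad, forces in N, time in s.
With the tool pointing down it reaches from about 400 to 925 mm from the base axis. Payload 12.5 kg.
Tool frame: the origin (TCP) lies between the finger pads; the fingertips stand 25 mm ahead of it and the grasp point (between the pads) lies 6 mm ahead of it; z points along the fingers, y is the line along which they close (so a half turn about z gives the same grasp; the last joint's range is limited). The gripper opens to 95 mm and grips with 3 to 60 N. Pads are 20 mm wide; open, the fingers measure 119 mm over their backs; the gripper's body (75 mm by 180 mm) begins 59 mm behind the grasp point.
Start: joints at [1.189, 0.491, 1.559, -0, 1.092, -0.106], TCP at [170.18, 601.403, 214.161] pointing down, gripper open.
Joint ranges: [-3.1, 3.1], [-0.84, 2.19], [0.05, 2.79], [-1.13, 4.28], [0.06, 2.93], [-2.69, 2.69]. Speed limits (rad/s): [2.22, 2.22, 2.79, 3.14, 3.14, 3.14].

### API

Orientations are given as [roll, pitch, yaw] about the fixed x, y, z axes, in that order (R = Rz(yaw) Ry(pitch) Rx(roll)).
In Python, from cell import state, read_camera, job_done, cut_out gives the robot as it stands. The module is installed in compiled form; this text tells all that it offers.
- The arm moves only by the tool jog_arm, never from a script. Its argument "motion" is a list of rows, each a list of 2 entries, a list of its own where there are three numbers: the shift along the tool's x, y, z in mm, then the turn about the tool's z in rad. A call has 1 to 5 rows; each row is the pose to reach, as a shift and turn from the pose commanded when the call began, along the tool's axes at that moment; what a row does not reach only later rows make up. A row lasts 1/10 s, in which the tool goes at most 50 mm and 8.59 degrees, less where a joint would pass 70% of its speed; a pose out of reach is approached as far as the arm can. A call with a gripper value outside its range is refused whole. "grip" is the closure, from 0 (fully open) to 1 (shut), set as the call begins (left out, the last holds). The fingers move at their own pace and stop on an object; the grip force is fixed at half the most. Time passes only in rows, so rows that repeat a pose let the fingers close. It gives the time, the measured TCP pose, the force, the opening and the grip force at its end, in the units of the state.
- state(): the state, without advancing time (a new reading comes with each control period).
- read_camera(name): name is "scene" or "top"; returns a dict with "img" (480x640x3 uint8, blue, green, red), "vertical_fov" (degrees; the focal length in pixels is half the picture's height over the tangent of half this angle, whatever the lens; pixels are square), "cx", "cy" (the principal point, pixels), "extrinsics" (4x4, takes a point from camera to world coordinates). Camera axes: x right, y up, looking along -z (the intrinsics and any distortion apply to the point x, -y, -z); pixel columns grow to the right and rows downward; lengths in mm; the calibration is good to about 2 mm. A picture is of the moment at which its call begins. There is no depth.
- job_done(): hands the job in; it is judged then, once.
Trained networks look in a picture, given as the dict that the camera call returned (one of the last four; its "shot" number tells which), for a name from the list of things; names that differ only in an ending like _2 or _b are one class to them, and where a whole thing is asked for, a point or a joint stands for the part that bears it (a point fixed in the world has none). Each returns a list of dicts, best first, with "p" (0 to 1); they miss things now and then, are a little off and sometimes report something else, mostly with a low value. They report only what shows in the picture. A call takes as long as a camera call. They do not tell look-alikes from the thing itself.
- cut_out(name, picture): "region" (480x640 bool, what is visible of it) and "box" ([left, top, right, bottom] in pixels, round what is visible of it).
The state is a dict: "t": time; "joints": joint angles; "qvel": joint speeds; "tau": joint torques, N m; "eef_pos": TCP position; "tcp_rot": TCP orientation; "ft_force": force on the tool from outside, world axes, zero at the start; "moment": the same for the moment, N m; "opening": opening from 0.0 (shut) to 1.0 (fully open); "grip_force": force on a finger pad.
Only numpy, scipy, OpenCV 4.12 (cv2) and the standard library are available. Lean on these libraries where they do the work, as an engineer would, in place of code of your own. Each camera call takes 0.05 s, during which the arm holds its last target. There are 200 camera calls.

### The job

Open the exhaust slide gate by exactly one turn: with the fingertips against the side of the upright handle, push the hand wheel clockwise (seen from above) once round, until the handle is back beside the index tongue where it started, neither short of it nor past it, and then leave the wheel standing still. Only push: do not grip the handle, press hard on it or start it off the wrong way, and leave the tin, pan, cup and screwdriver where they are.

Things in the scene. Friction and masses are not known exactly. Their poses are not given: they have to be found in the camera images.
- gate: Slide gate fixed on the bench, anywhere and at any yaw: grey housing 70 (x) by 130 (y) by 112 mm high on a foot plate 120 by 150 mm, an 80 mm duct stub with 92 mm flange on each x side reaching 94 mm from the centre. Origin under its centre on the bench, x along the duct, y the way the thin steel gate blade comes out of the housing (about 25 mm per clockwise turn; it starts with 20 mm showing), z up. Nothing of it outside the wheel and handle stands higher than 149 mm.
- wheel (a joint): Angle of the hand wheel, rad: 0 at the start (handle beside the index tongue), growing clockwise seen from above; one turn is 6.283. No stops, so it can be overrun. Turning it takes a push of about 3 N at the handle; it does not coast or spring back but stays where it is left.
- wheel_centre (a point): On the wheel's upright axis at the height of the rim's top (148 mm above the bench). The dark steel wheel lies level: rim of 75 mm mean radius, a round bar 16 mm thick, three spokes, hub 36 mm wide; a 18 mm hub nut reaches 14 mm above this point, nothing else but the handle does.
- handle: Upright black revolving handle on the rim at the end of one spoke, 75 mm from the wheel's axis, 58 mm tall, 24 mm in diameter over its middle (18 mm at foot and top). Origin at its foot on its axis, at the rim's top, 148 mm above the bench; z up. It spins freely about its own axis, so its yaw means nothing.
- handle_mid (a point): Point on the handle's axis 30 mm above its foot, 178 mm above the bench: the height to push at.
- index (a point): Top of the fixed aluminium index tongue (22 by 14 mm), just outside the rim, 104 mm from the wheel's axis on the gate's +x side, 149 mm above the bench. The wheel stands right when the handle is on the line from the axis to this point.
- tin: Bystander: closed steel tin, 72 mm wide, 110 mm tall, loose on the bench, upright. Origin under its centre.
- pan: Bystander: loose aluminium sample pan, 110 mm wide, 35 mm high. Origin under its centre.
- driver: Bystander: loose screwdriver lying on the bench at the robot's right, roughly along y. Origin under the tool, x from the handle towards the tip.
- scoop: Bystander: loose white cup, 66 mm wide, 75 mm tall, upright. Origin under its centre.
There are look-alikes about, which are no part of the job. Several things have the shape of the gate; the one meant has the colours described above.

How it is judged (in metres and radians):
On the way, in this order (a step that is already met when the one before it is completed fails the run):
1. the fingers push the handle through the first quarter of the turn (value of joint wheel between 0.9 and 2.2 rad and contact force between the fingers and handle above 0.2 N), for 0.02 s.
2. the fingers push the handle through the half turn (value of joint wheel between 2.5 and 3.8 rad and contact force between the fingers and handle above 0.2 N), for 0.02 s.
3. the fingers push the handle through the third quarter (value of joint wheel between 4.1 and 5.4 rad and contact force between the fingers and handle above 0.2 N), for 0.02 s.
At the end, for the whole second after the job is handed in: The wheel stands still exactly one clockwise turn from its start, within 0.14 rad (8 degrees, 10 mm at the handle), and the tin, pan, cup and screwdriver are within 25 mm of where they were (value of joint wheel between 6.143 and 6.423 rad and velocity of joint wheel between -0.03 and 0.03 rad/s and distance of each of tin, pan, driver, scoop from where it was at the start of the episode below 0.025 m); the robot touches nothing.
It fails at once if the wheel is run past one turn by more than 0.25 rad (14 degrees) (value of joint wheel above 6.533 rad).
It fails at once if the wheel is started the wrong way, more than 0.25 rad anticlockwise of its start (value of joint wheel below -0.25 rad).
It fails at once if the handle is gripped or pressed hard (over 30 N) (contact force between the fingers and handle above 30 N).
It fails at once if the tin, pan, cup or screwdriver is moved or lifted by more than 25 mm (distance of any of tin, pan, driver, scoop from where it was at the start of the episode above 0.025 m).
It also fails if it takes over 51 s, if anything falls off the work surface, if the arm or the gripper's body presses on something with over 40 N, if the wrist force passes 120 N, or if a joint passes its speed limit or range.

## Working session

There is one attempt and no reset: what is moved stays moved. The work goes in short steps, Python scripts to look and compute and a tool call to move; the robot and the scene stay as the last step left them, time stands still between calls to the robot, and variables do not carry over. Pictures are saved under pics/ and viewed, at most 10 in all, crops included, and the job is handed in when it is done.

Besides the shell and the picture viewer there is one more tool, called as name(argument=value, ...) on one line, values as JSON. jog_arm: Moves the arm, as the interface text tells. Its arguments: {"type":"object","properties":{"motion":{"type":"array"},"grip":{"type":"number"}},"required":["motion"]}

```bash
mkdir -p pics
cat > h.py <<'E'
import numpy as np, cv2
from cell import state, read_camera, job_done, cut_out
def ray(c,u,v):
    f=240/np.tan(np.radians(c["vertical_fov"])/2); E=np.array(c["extrinsics"])
    d=E[:3,:3]@np.array([(u-c["cx"])/f,-(v-c["cy"])/f,-1]); return E[:3,3],d
def at(c,u,v,z):
    o,d=ray(c,u,v); return o+d*(z-o[2])/d[2]
def proj(c,p):
    f=240/np.tan(np.radians(c["vertical_fov"])/2); E=np.array(c["extrinsics"])
    q=E[:3,:3].T@(np.array(p)-E[:3,3]); return c["cx"]+f*q[0]/-q[2], c["cy"]-f*q[1]/-q[2]
E
python3 - <<'E'
from h import *
s=state();print(s["tcp_rot"],s["eef_pos"],s["t"])
ims=[]
for n in("top","scene"):
    c=read_camera(n);cv2.imwrite(f"pics/{n}0.png",c["img"])
    print(n,[k for k in c if k!="img"],c["vertical_fov"],c["cx"],c["cy"],np.round(c["extrinsics"],3).tolist())
    for t in("gate","wheel","handle","tin","pan","driver","scoop"):
        for r in cut_out(t,c)[:4]:
            if r["p"]>.2:
                ys,xs=np.nonzero(r["region"]);print(t,round(r["p"],2),np.round(r["box"]),xs.mean().round(1),ys.mean().round(1))
E
```

```text
[-3.14054059e+00 -1.12811631e-04  2.86579985e+00] [170.07335655 601.16772491 213.594721  ] 0.0
top ['vertical_fov', 'cx', 'cy', 'extrinsics', 'shot'] 45.63260924850526 324.6947649413744 244.74716354798662 [[0.004, 0.996, -0.086, 479.178], [-1.0, 0.003, -0.003, -31.224], [-0.003, 0.086, 0.996, 1460.067], [0.0, 0.0, 0.0, 1.0]]
gate 0.89 [323. 118. 406. 201.] 364.4 156.3
gate 0.76 [301. 219. 378. 296.] 338.0 256.5
wheel 0.98 [304. 220. 376. 290.] 340.0 255.1
wheel 0.95 [332. 116. 400. 184.] 366.9 149.9
handle 0.65 [311. 275. 318. 282.] 315.2 276.7
handle 0.54 [334. 156. 345. 166.] 339.8 161.1
tin 0.67 [158. 233. 193. 266.] 176.5 247.5
pan 0.74 [302. 219. 380. 296.] 338.2 256.9
driver 0.88 [457. 274. 483. 352.] 467.7 300.4
scoop 0.82 [142. 291. 177. 319.] 158.6 305.2
scene ['vertical_fov', 'cx', 'cy', 'extrinsics', 'shot'] 53.50213924944968 316.9604401718786 238.19738167991224 [[0.41, -0.776, 0.479, 1176.329], [0.912, 0.35, -0.212, -256.77], [-0.003, 0.524, 0.851, 1166.259], [0.0, 0.0, 0.0, 1.0]]
gate 0.86 [267. 296. 345. 390.] 306.1 342.6
gate 0.78 [258. 200. 323. 293.] 291.3 250.2
wheel 0.9 [258. 193. 324. 268.] 290.3 236.2
wheel 0.78 [265. 295. 344. 371.] 306.1 332.2
handle 0.65 [320. 293. 332. 310.] 325.3 302.4
tin 0.55 [413. 191. 440. 228.] 424.6 209.9
pan 0.77 [170. 290. 214. 327.] 192.7 308.1
```

View pics/top0.png

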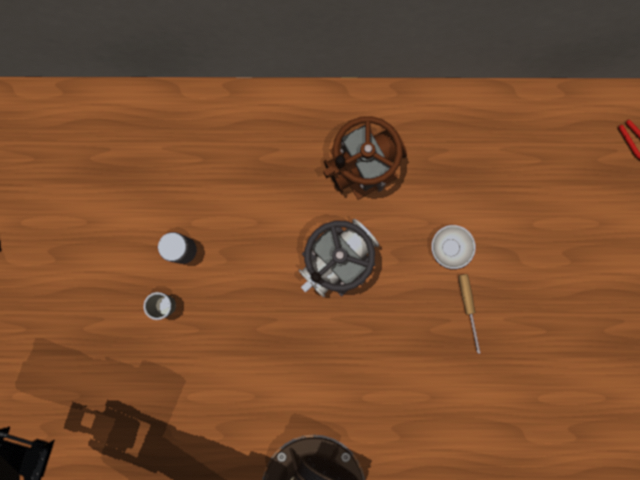

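View pics/scene0.png

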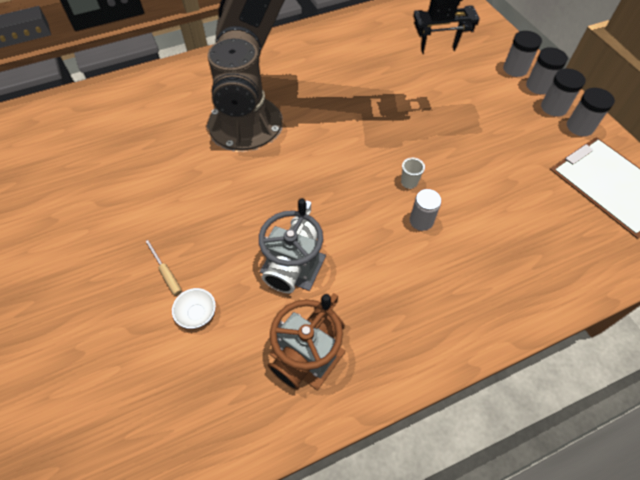

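Two things have the gate's shape. The grey and dark steel one is at top (340,255) / scene (291,238), and the rust-brown one is at top (367,150) / scene (306,332). The grey housing with dark steel wheel and aluminium tongue fits the description. I'll confirm it in one crop and measure it.

Run:
```python
from h import *
T=read_camera("top");S=read_camera("scene")
a=cv2.resize(T["img"][205:310,285:395],(440,420),interpolation=cv2.INTER_CUBIC)
b=cv2.resize(S["img"][185:305,245:335],(315,420),interpolation=cv2.INTER_CUBIC)
cv2.imwrite("pics/crop.png",np.hstack([a,b]))
for c,n in((T,"top"),(S,"scene")):
    r=[r for r in cut_out("wheel",c) if r["box"][1]<230 and (n=="scene" or r["box"][1]>200)][0]
    m=r["region"].astype(np.uint8);cs,_=cv2.findContours(m,0,1);k=max(cs,key=cv2.contourArea)
    P=np.array([at(c,u,v,140)[:2] for u,v in k[:,0]],np.float32)
    # robust circle r~83
    from scipy.optimize import least_squares
    f=least_squares(lambda p:np.hypot(P[:,0]-p[0],P[:,1]-p[1])-p[2],[*P.mean(0),83],loss="soft_l1",f_scale=2)
    print(n,r["box"],f.x)
    for h in cut_out("handle",c):
        ys,xs=np.nonzero(h["region"]);print(h["p"],h["box"],at(c,xs.mean(),ys.mean(),190)[:2])
    print("box ctr",at(c,(r["box"][0]+r["box"][2])/2,(r["box"][1]+r["box"][3])/2,140)[:2])
for n,u,v,z in(("tin",174,245,100),("scoop",158,306,70),("pan",453,247,20),("drv",468,300,10)):print(n,at(T,u,v,z)[:2])
```

```text
top [304.8, 219.8, 373.9, 285.8] [568.37715526 -59.81934099  80.90094142]
0.56 [308.4, 275.0, 320.8, 282.0] [517.11842739  -5.39827298]
box ctr [573.88945487 -61.05585778]
scene [257.6, 195.6, 322.9, 269.2] [567.87843755 -61.60534751  82.52738655]
0.71 [318.4, 293.2, 330.5, 308.8] [784.27904363 -64.43871412]
0.2 [402.2, 157.2, 422.6, 191.8] [544.00715041 294.68780168]
box ctr [554.51739742 -55.8692068 ]
tin [594.13074115 333.98230035]
scoop [448.0640857  376.97642116]
pan [ 598.19823419 -351.38256019]
drv [ 464.69685129 -389.4074562 ]
```

View pics/crop.png

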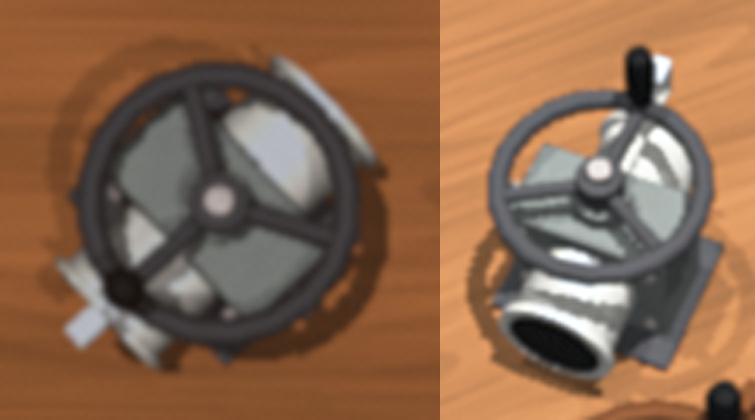

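The crop confirms it: grey housing, dark wheel, hub nut at top (339,255), black handle at top (316,277) and aluminium tongue at top (306,287). Next I compute the approach and close the gripper.

```bash
cat >> h.py <<'E'
def tri(a,b):
    (o1,d1),(o2,d2)=a,b
    A=np.stack([d1,-d2],1);k=np.linalg.lstsq(A,o2-o1,rcond=None)[0]
    p,q=o1+d1*k[0],o2+d2*k[1];return (p+q)/2,np.linalg.norm(p-q)
E
python3 - <<'E'
from h import *
T=read_camera("top");S=read_camera("scene")
n=at(T,339.2,255,162);print("nut top",n,at(S,290.4,233,162),tri(ray(T,339.2,255),ray(S,290.4,233)))
h=at(T,316,277,206);i=at(T,306.3,287,149);print("handle",h,"index",i,"scene handle",at(S,302,200,206))
for q in(h,i):
    d=(q-n)[:2];print(np.hypot(*d),np.degrees(np.arctan2(d[1],d[0])))
s=state();y=s["tcp_rot"][2];print(s["eef_pos"],y,"x",np.cos(y),np.sin(y),"y",np.sin(y),-np.cos(y))
E
```

```text
nut top [567.28129886 -60.22386129 162.        ] [569.63826387 -60.51287984 162.        ] (array([567.57490382, -60.08275938, 158.69982193]), np.float64(0.4516572299512018))
handle [515.70981154  -8.37245387 206.        ] index [494.39589664  14.78933763 149.        ] scene handle [518.24679216  -5.51805219 206.        ]
73.13129806139926 134.8449260101829
104.59092632005714 134.17575041847434
[170.18886329 601.40983141 214.15159073] 2.8657989696947697 x -0.9622093720880388 0.2723107127271016 y 0.2723107127271016 0.9622093720880388
```

jog_arm(motion=[[[0, 0, -20], 0], [[0, 0, -40], 0], [[0, 0, -40], 0]], grip=1)

```text
t: 1.5
eef_pos: [170.5, 602.3, 256.7]
tcp_rot: [3.137, 0.0, 2.866]
ft_force: [0.1, 0.2, 0.2]
opening: 0.802
grip_force: 0.0
```

jog_arm(motion=[[[-45, -24, 0], -0.14], [[-90, -48, 0], -0.276], [[-135, -72, 0], -0.276], [[-180, -96, 0], -0.276], [[-225, -120, 0], -0.276]], grip=1)

```text
t: 2.0
eef_pos: [351.3, 426.4, 253.5]
tcp_rot: [-3.141, -0.0, -3.141]
ft_force: [1.2, 0.2, 0.6]
opening: 0.379
grip_force: 0.0
```

jog_arm(motion=[[[-14, -47, 0], 0], [[-28, -94, 0], 0], [[-42, -141, 0], 0], [[-56, -188, 0], 0], [[-70, -235, 0], 0]])

```text
t: 2.5
eef_pos: [420.4, 191.2, 253.6]
tcp_rot: [-3.142, -0.0, -3.141]
ft_force: [0.9, -0.1, 0.8]
opening: 0.01
grip_force: 0.0
```

jog_arm(motion=[[[-14, -47, 0], 0], [[-28, -94, 0], 0], [[-42, -141, 0], 0], [[-56, -188, 0], 0], [[-70, -235, 0], 0]])

```text
t: 3.0
eef_pos: [490.5, -43.9, 253.6]
tcp_rot: [3.141, -0.0, -3.142]
ft_force: [0.1, 1.1, 0.3]
opening: 0.005
grip_force: 0.0
```

Run:
```python
from h import *
s=state();print(s["eef_pos"],s["tcp_rot"],s["opening"],s["joints"])
S=read_camera("scene");cv2.imwrite("pics/s1.png",cv2.resize(S["img"][120:320,200:400],(600,600),interpolation=cv2.INTER_CUBIC))
```

```text
[490.45419977 -43.89851917 253.58713769] [ 3.14138397e+00 -1.90780391e-04 -3.14157090e+00] 0.005016164316045402 [-2.23590926e-01  2.58850197e-01  1.82118063e+00  1.84584122e-04
  1.06179414e+00 -1.79449896e+00]
```

View pics/s1.png

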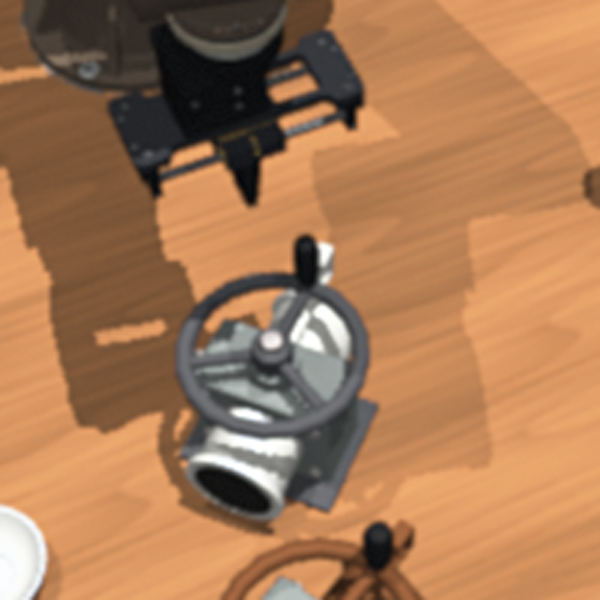

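The closed fingertips, crop (250,200), hang beside the handle, crop (307,260), on its anticlockwise side and clear of the rim. I'm lowering them.

jog_arm(motion=[[[0, 0, 35], 0], [[0, 0, 68], 0], [[0, 0, 68], 0]])

```text
t: 3.35
eef_pos: [488.5, -41.7, 182.6]
tcp_rot: [3.14, -0.007, 3.141]
ft_force: [-0.1, -0.3, 0.7]
opening: 0.008
grip_force: 0.0
```

Run:
```python
from h import *
s=state();p=s["eef_pos"];print(p,s["ft_force"])
C=np.array([568,-60.3])
for r in(75,):
    prev=p[:2]
    for k,a in enumerate(np.arange(168,168-420,-11.25)):
        q=C+r*np.array([np.cos(np.radians(a)),np.sin(np.radians(a))])
        print(k,a,np.round(q,1), "lead wheel", round(134.4-(a-20),0))
```

```text
[488.50674073 -41.65921149 182.63182497] [-0.08339813 -0.25862544  0.74457862]
0 168.0 [494.6 -44.7] lead wheel -14.0
1 156.75 [499.1 -30.7] lead wheel -2.0
2 145.5 [506.2 -17.8] lead wheel 9.0
3 134.25 [515.7  -6.6] lead wheel 20.0
4 123.0 [527.2   2.6] lead wheel 31.0
5 111.75 [540.2   9.4] lead wheel 43.0
6 100.5 [554.3  13.4] lead wheel 54.0
7 89.25 [569.   14.7] lead wheel 65.0
8 78.0 [583.6  13.1] lead wheel 76.0
9 66.75 [597.6   8.6] lead wheel 88.0
10 55.5 [610.5   1.5] lead wheel 99.0
11 44.25 [621.7  -8. ] lead wheel 110.0
12 33.0 [630.9 -19.5] lead wheel 121.0
13 21.75 [637.7 -32.5] lead wheel 133.0
14 10.5 [641.7 -46.6] lead wheel 144.0
15 -0.75 [643.  -61.3] lead wheel 155.0
16 -12.0 [641.4 -75.9] lead wheel 166.0
17 -23.25 [636.9 -89.9] lead wheel 178.0
18 -34.5 [ 629.8 -102.8] lead wheel 189.0
19 -45.75 [ 620.3 -114. ] lead wheel 200.0
20 -57.0 [ 608.8 -123.2] lead wheel 211.0
21 -68.25 [ 595.8 -130. ] lead wheel 223.0
22 -79.5 [ 581.7 -134. ] lead wheel 234.0
23 -90.75 [ 567.  -135.3] lead wheel 245.0
24 -102.0 [ 552.4 -133.7] lead wheel 256.0
25 -113.25 [ 538.4 -129.2] lead wheel 268.0
26 -124.5 [ 525.5 -122.1] lead wheel 279.0
27 -135.75 [ 514.3 -112.6] lead wheel 290.0
28 -147.0 [ 505.1 -101.1] lead wheel 301.0
29 -158.25 [498.3 -88.1] lead wheel 313.0
30 -169.5 [494.3 -74. ] lead wheel 324.0
31 -180.75 [493.  -59.3] lead wheel 335.0
32 -192.0 [494.6 -44.7] lead wheel 346.0
33 -203.25 [499.1 -30.7] lead wheel 358.0
34 -214.5 [506.2 -17.8] lead wheel 369.0
35 -225.75 [515.7  -6.6] lead wheel 380.0
36 -237.0 [527.2   2.6] lead wheel 391.0
37 -248.25 [540.2   9.4] lead wheel 403.0
```

jog_arm(motion=[[[-6, 7, 0], 0], [[-10, 12, 0], 0], [[-13, 18, 0], 0], [[-17, 24, 0], 0], [[-22, 30, 0], 0]])

```text
t: 3.85
eef_pos: [513.0, -11.4, 186.9]
tcp_rot: [-3.141, 0.001, -3.141]
ft_force: [-2.0, -4.3, 3.3]
opening: 0.006
grip_force: 2.3
```

Run:
```python
from h import *
s=state();print(s["eef_pos"],s["tcp_rot"],s["ft_force"]);S=read_camera("scene");s=state();print(s["eef_pos"],s["tcp_rot"],s["ft_force"])
cv2.imwrite("pics/s2.png",cv2.resize(S["img"][150:300,220:370],(600,600),interpolation=cv2.INTER_CUBIC))
```

```text
[512.97751206 -11.42731099 186.89345594] [-3.14094899e+00  1.10726393e-03 -3.14087742e+00] [-2.01870868 -4.26229997  3.25442317]
[513.57578295 -10.71369432 186.72721776] [ 3.14155746e+00  1.35810462e-03 -3.14096533e+00] [-0.10231166  0.05133809  0.81300199]
```

View pics/s2.png

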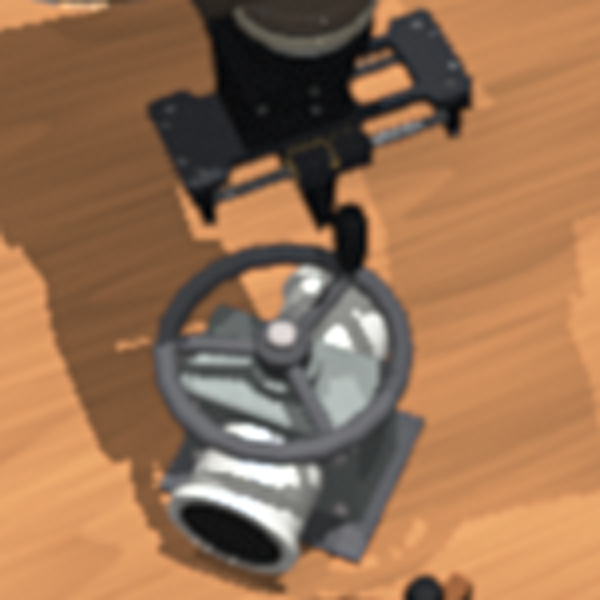

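The fingers touch the handle at crop (345,235), and it has moved clockwise off the tongue at about 4.7 N. I'll carry on round the arc.

jog_arm(motion=[[[-13, 13.5, 0], 0], [[-26, 20.5, 0], 0], [[-40, 24.5, 0], 0], [[-55, 25.5, 0], 0], [[-70, 24, 0], 0]])

```text
t: 4.4
eef_pos: [582.3, 13.3, 186.0]
tcp_rot: [3.141, -0.002, -3.141]
ft_force: [-4.4, 1.2, 2.8]
opening: 0.006
grip_force: 2.1
```

jog_arm(motion=[[[-14, -4.5, 0], 0], [[-27, -11.5, 0], 0], [[-38, -21, 0], 0], [[-47.5, -32.5, 0], 0], [[-54, -45.5, 0], 0]])

```text
t: 4.9
eef_pos: [637.2, -33.7, 185.9]
tcp_rot: [3.141, -0.0, -3.141]
ft_force: [0.6, 4.6, -0.5]
opening: 0.005
grip_force: 1.8
```

jog_arm(motion=[[[-4, -13.5, 0], 0], [[-5.5, -28, 0], 0], [[-4, -42.5, 0], 0], [[0.5, -56.5, 0], 0], [[7.5, -69.5, 0], 0]])

```text
t: 5.4
eef_pos: [628.5, -104.0, 186.0]
tcp_rot: [3.141, -0.0, 3.141]
ft_force: [2.7, 5.1, -1.4]
opening: 0.004
grip_force: 2.4
```

jog_arm(motion=[[[9, -11, 0], 0], [[20.5, -20, 0], 0], [[33.5, -27, 0], 0], [[47.5, -31, 0], 0], [[62, -32, 0], 0]])

```text
t: 5.9
eef_pos: [566.2, -135.9, 186.4]
tcp_rot: [-3.141, 0.001, 3.141]
ft_force: [4.8, -0.8, -1.0]
opening: -0.001
grip_force: 2.2
```

Run:
```python
from h import *
S=read_camera("scene");s=state();print(s["eef_pos"],s["tcp_rot"],s["ft_force"])
cv2.imwrite("pics/s3.png",cv2.resize(S["img"][150:300,220:370],(600,600),interpolation=cv2.INTER_CUBIC))
```

```text
[ 564.02917327 -135.61070105  186.36225002] [-3.14103972e+00 -8.19875169e-04  3.14143954e+00] [0.83503535 0.11964143 0.02583479]
```

View pics/s3.png

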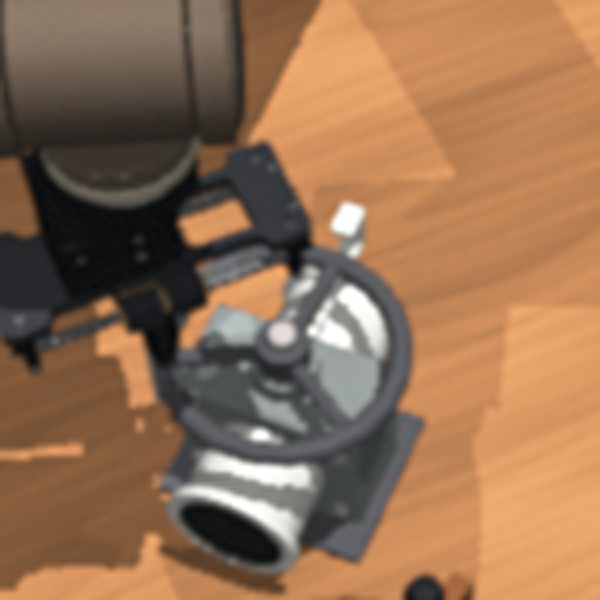

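The handle is hidden behind the fingers at crop (170,350). Its spoke points there and another spoke points at the tongue, so the wheel is near 240°.

jog_arm(motion=[[[12.5, 2, 0], 0], [[26.5, 6.5, 0], 0], [[39.5, 13.5, 0], 0], [[51, 23, 0], 0], [[60, 34.5, 0], 0]])

```text
t: 6.45
eef_pos: [506.1, -100.9, 186.5]
tcp_rot: [-3.14, 0.0, 3.142]
ft_force: [0.8, -4.6, -0.3]
opening: 0.007
grip_force: 1.9
```

jog_arm(motion=[[[7, 13, 0], 0], [[11, 27, 0], 0], [[12.5, 39, 0], 0], [[12, 49, 0], 0], [[11.5, 54, 0], 0]])

```text
t: 6.95
eef_pos: [495.7, -45.2, 186.1]
tcp_rot: [3.141, -0.0, -3.14]
ft_force: [0.8, -3.1, 0.1]
opening: 0.005
grip_force: 1.8
```

Run:
```python
from h import *
S=read_camera("scene");T=read_camera("top");s=state();print(s["eef_pos"],s["ft_force"])
a=cv2.resize(S["img"][170:270,240:340],(400,400),interpolation=cv2.INTER_CUBIC)
b=cv2.resize(T["img"][205:305,285:385],(400,400),interpolation=cv2.INTER_CUBIC)
cv2.imwrite("pics/s4.png",np.hstack([a,b]))
```

```text
[495.68398768 -45.34862494 186.02123336] [ 0.31930741 -0.82880474 -0.04020094]
```

View pics/s4.png

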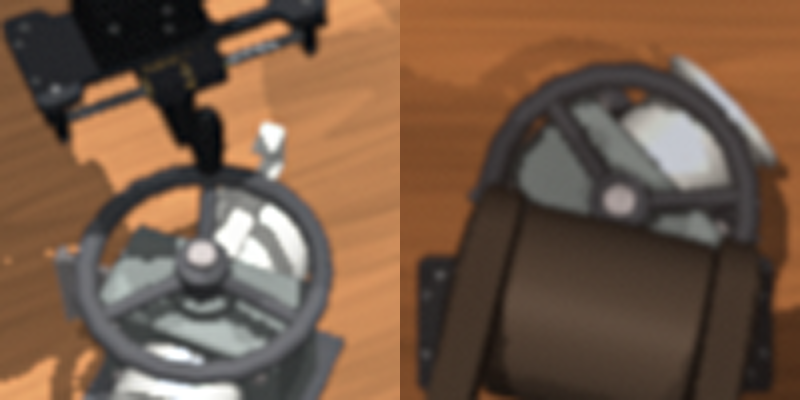

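```bash
cat >> h.py <<'E'
C=np.array([568,-60.3])
def ang(p): return np.degrees(np.arctan2(p[1]-C[1],p[0]-C[0]))
E
python3 - <<'E'
from h import *
S=read_camera("scene");T=read_camera("top")
p=at(T,324,229.5,140);print(p,ang(p)+120)
p=at(T,370,252.75,140);print(p,ang(p)-120+360)
for c,u,v,z in((S,292.5,211.25,150),(S,292,200,204)):p=at(c,u,v,z);print(p,ang(p))
for k in range(130,180,5):
    q=[C[0]+75*np.cos(np.radians(k)),C[1]+75*np.sin(np.radians(k)),148];print(k,np.round(proj(S,q),1),end=" ")
for c,u,v,z in((S,302,200,206),):p=at(c,u,v,z);print("start",ang(p))
E
```

```text
[628.13941486 -25.24899404 140.        ] 150.23488037180914
[ 574.24850099 -132.13201838  140.        ] 154.97151284486972
[502.88673794 -27.60736525 150.        ] 153.33928872061747
[506.58940258 -27.75578931 204.        ] 152.07889119820612
130 [303.9 213.3] 135 [301.6 212.5] 140 [299.2 211.9] 145 [296.7 211.4] 150 [294.3 211.1] 155 [291.8 211. ] 160 [289.2 211.1] 165 [286.7 211.3] 170 [284.3 211.7] 175 [281.8 212.3] start 132.2458678938221
```

The wheel is about 18° short, with the handle at roughly 152.5° against a target of 134.4°. I'll go on gently by 11°.

jog_arm(motion=[[[-1, 5, 0], 0], [[-2, 10, 0], 0], [[-3.5, 14, 0], 0], [[-3.5, 14, 0], 0]])

```text
t: 7.55
eef_pos: [499.1, -31.8, 186.1]
tcp_rot: [3.141, -0.0, -3.141]
ft_force: [0.2, -0.3, 0.4]
opening: 0.004
grip_force: 0.4
```

Run:
```python
from h import *
S=read_camera("scene");T=read_camera("top");s=state();print(s["eef_pos"],s["ft_force"])
a=cv2.resize(S["img"][180:260,255:335],(480,480),interpolation=cv2.INTER_CUBIC)
b=cv2.resize(T["img"][205:305,305:385],(320,400),interpolation=cv2.INTER_CUBIC)
cv2.imwrite("pics/s5.png",np.hstack([a,cv2.copyMakeBorder(b,0,80,0,0,0)]))
```

```text
[498.95099865 -31.99751636 186.08381131] [-0.59534788 -0.20212355  0.06817878]
```

View pics/s5.png

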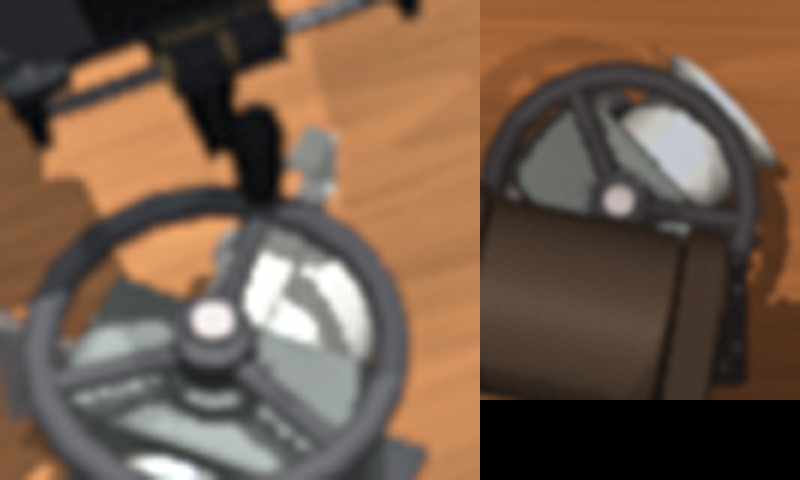

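The handle foot is at crop (260,200) and the tongue at crop (315,165), so about 6.5° remain. One more push of about 8 mm, then a look.

jog_arm(motion=[[[-2, 3.5, 0], 0], [[-4.5, 7.5, 0], 0], [[-4.5, 7.5, 0], 0]])

```text
t: 7.95
eef_pos: [503.8, -24.4, 186.1]
tcp_rot: [3.141, 0.0, -3.141]
ft_force: [-1.2, -1.9, -0.3]
opening: 0.01
grip_force: 0.7
```

jog_arm(motion=[[[3, -8, 0], 0], [[6, -20, 0], 0], [[6, -20, -40], 0], [[6, -20, -85], 0], [[6, -20, -85], 0]])

```text
t: 8.45
eef_pos: [499.0, -46.1, 276.1]
tcp_rot: [-3.14, 0.008, 3.141]
ft_force: [0.4, -0.5, -0.9]
opening: 0.005
grip_force: 0.0
```

Run:
```python
from h import *
S=read_camera("scene");s=state();print(s["eef_pos"],s["ft_force"])
ref=cv2.imread("pics/scene0.png")
f=lambda i:cv2.resize(i[185:275,255:335],(400,450),interpolation=cv2.INTER_CUBIC)
cv2.imwrite("pics/s6.png",np.hstack([f(ref),f(S["img"])]))
```

```text
[498.03531198 -45.79849274 273.39753273] [-0.73329428  0.27728175 -0.83344836]
```

View pics/s6.png

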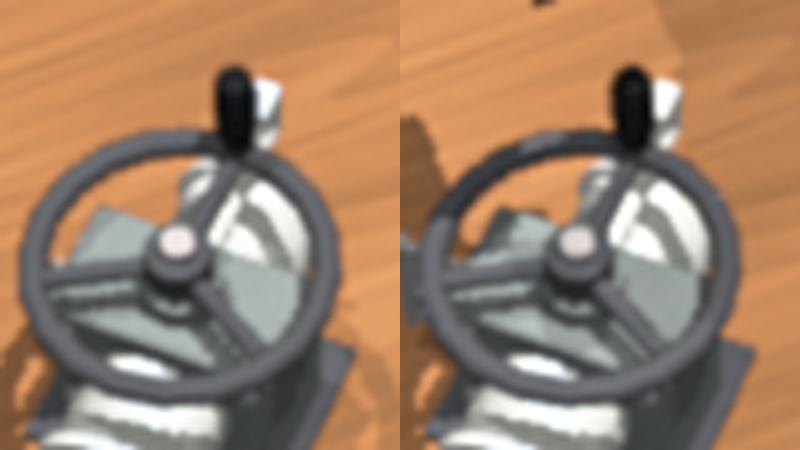

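The handle is at crop x 232 now and was at 234 at the start, so it is within about 1° of the tongue. The gripper is clear and nothing is touched, so I'm handing in.

```bash
python3 -c "
from cell import *
print(job_done())"
```

```text
the job is handed in; nothing more can be done
None
```

I pushed the hand wheel one full clockwise turn. The last picture puts the handle within about 1° of its start beside the tongue. The gripper is clear of everything, and the job is handed in; no verdict came back.

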